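# Shut the drawers that are done with

### The job

The three drawers of the little plywood chest stand open: with your fingertips, push fully shut the two that hold the rectangular printing blocks, until their fronts are flush with the chest, and leave the drawer with the round wooden box open just as it is. Push only on the outside of the drawer fronts: do not reach into the drawers or grip anything, and leave the jar, the bottle and the bowl undisturbed.

Things in the scene. Friction and masses are not known exactly. Their poses are not given: they have to be found in the camera images.
- chest: Low plywood chest, fixed to the table, three drawers side by side: 190 mm deep, 344 wide, 85 tall. Origin: on the table under the middle of its front face (plane of the shut drawer fronts). x points level into the chest, y left along the front as seen from the robot, z up. Drawer middles at y = +110, 0, -110 mm; gaps of 12 mm between fronts. Yaw within 0.25 rad.
- drawer0 (a joint): How far (m) the left (+y of the chest) drawer is pulled out: 0 fully shut (front flush with the chest, against a hard stop), up to 0.125 open. It slides level along the chest's x axis with about 1.5 N of friction and stays where it is left. All start 78 to 105 mm open. The drawer: 170 mm long, open on top, 5 mm walls 40 mm tall, grey felt floor 20 mm above the table.
- front0 (a point): Centre of the outer face of the left (+y of the chest) drawer's front, 42 mm above the table; moves with the drawer; axes as the chest's (x into the chest). The front: a flat panel 98 mm wide and 12 mm thick, from 14 to 71 mm above the table, no handle, only an open notch 34 mm wide and 15 mm deep in the middle of its upper edge.
- drawer1 (a joint): How far (m) the middle drawer is pulled out: 0 fully shut (front flush with the chest, against a hard stop), up to 0.125 open. It slides level along the chest's x axis with about 1.5 N of friction and stays where it is left. All start 78 to 105 mm open. The drawer: 170 mm long, open on top, 5 mm walls 40 mm tall, grey felt floor 20 mm above the table.
- front1 (a point): Centre of the outer face of the middle drawer's front, 42 mm above the table; moves with the drawer; axes as the chest's (x into the chest). The front: a flat panel 98 mm wide and 12 mm thick, from 14 to 71 mm above the table, no handle, only an open notch 34 mm wide and 15 mm deep in the middle of its upper edge.
- drawer2 (a joint): How far (m) the right (-y of the chest) drawer is pulled out: 0 fully shut (front flush with the chest, against a hard stop), up to 0.125 open. It slides level along the chest's x axis with about 1.5 N of friction and stays where it is left. All start 78 to 105 mm open. The drawer: 170 mm long, open on top, 5 mm walls 40 mm tall, grey felt floor 20 mm above the table.
- front2 (a point): Centre of the outer face of the right (-y of the chest) drawer's front, 42 mm above the table; moves with the drawer; axes as the chest's (x into the chest). The front: a flat panel 98 mm wide and 12 mm thick, from 14 to 71 mm above the table, no handle, only an open notch 34 mm wide and 15 mm deep in the middle of its upper edge.
- round_box: Round lidded box of light wood, 52 mm in diameter, 32 mm tall, loose, in one of the three drawers (which one varies), 20 to 35 mm in front of the chest's front plane, so it shows from above. Origin: centre of its underside, z up. Its y in the chest's frame tells the drawer: near +110, 0 or -110 mm.
- block_a: Light wooden printing block, rectangular, 44 x 62 mm and 20 mm tall with a raised grip bar 16 x 50 mm along its longer side, 32 mm tall in all, loose, lying in one of the drawers (which drawer varies). Origin: centre of its underside, z up.
- block_b: Light wooden printing block, rectangular, 44 x 62 mm and 20 mm tall with a raised grip bar 16 x 50 mm along its longer side, 32 mm tall in all, loose, lying in one of the drawers (which drawer varies). Origin: centre of its underside, z up.
- jar: Glass jar, 68 mm in diameter, 90 mm tall, standing on the table 265 to 310 mm to one side of the chest's middle. Origin: centre of its underside. Bystander.
- bottle: White bottle, 56 mm in diameter, 140 mm tall, standing on the table 265 to 310 mm to the other side of the chest's middle. Origin: centre of its underside. Bystander.
- bowl: Small white bowl, 76 mm in diameter, 35 mm tall, standing on top of the chest towards its back, its middle 125 to 140 mm behind the front plane. Origin: centre of its underside. Bystander.
Mind the look-alikes: they are no part of the job. What is shaped like the block_a but blue or pink is not meant.

How it is judged:
By the outcome, as a careful person would: the job done as asked, in the order asked, and still so for the second after the job is handed in, with the robot touching nothing.
It also fails if it takes over 51 s, if anything falls off the work surface, if the arm or the gripper's body presses on something with over 40 N, if the wrist force passes 120 N, or if a joint passes its speed limit or range.

### The arm

A 7-joint arm with a two-finger parallel gripper is mounted at the origin on the work surface. World frame = base frame: x ahead of the robot, y to its left, z up, the work surface at z = 0. Lengths are in m, angles in rad, forces in N, time in s.
With the tool pointing down it reaches from about 0.4 to 0.9 m from the base axis. Payload 5.6 kg.
Tool frame: the origin (TCP) lies at the very end of the fingers, on their centre line; the grasp point (between the pads) lies 19 mm behind it (r.grip_point_offset is the z of the grasp point in the tool frame, in m); z points along the fingers, y is the line along which they close (so a half turn about z gives the same grasp; the last joint's range is limited). The gripper opens to 92 mm and grips with 3 to 60 N. Pads are 20 mm wide; open, the fingers measure 128 mm over their backs; the gripper's body (75 mm by 189 mm) begins 69 mm behind the grasp point.
Start: joints at [1.258, 0.468, -0.012, 1.603, 0.006, 1.071, -0.056], TCP at [0.173, -0.627, 0.215] pointing down, gripper open.
Joint ranges: [-2.53, 2.53], [-0.31, 2.02], [-1.57, 1.55], [0.28, 2.44], [-1.29, 4.43], [0.15, 1.84], [-2.92, 2.92]. Speed limits (rad/s): [2.57, 2.57, 3.14, 3.14, 3.14, 3.14, 3.14].

### API

Orientations are given as [roll, pitch, yaw] about the fixed x, y, z axes, in that order (R = Rz(yaw) Ry(pitch) Rx(roll)).
In Python, from plant import r, eyes gives the robot as it stands.
- The arm moves only by the tool step_arm, never from a script. Its argument "targets" is a list of rows, each a list of 5 numbers: the finger opening in mm, from 0 to 91.9, then the shift along the tool's x, y, z in mm, then the turn about the tool's z in rad. In form: [[fingers, x, y, z, twist], ...]. A call has 1 to 10 rows; each row is the pose to reach, as a shift and turn from the pose commanded when the call began, along the tool's axes at that moment; what a row does not reach only later rows make up. A row lasts 1/8 s, in which the tool goes at most 62.5 mm and 10.7 degrees, less where a joint would pass 70% of its speed; a pose out of reach is approached as far as the arm can. A call with a gripper value outside its range is refused whole. The fingers move at their own pace and stop on an object; "newtons" is the grip in N (left out, the last holds). Time passes only in rows, so rows that repeat a pose let the fingers close. It gives the time, the measured TCP pose, the force, the opening and the grip force at its end, in the units of the state.
- r.sense(): the state, without advancing time (a new reading comes with each control period).
- eyes.camera(name): name is "scene" or "top"; returns (picture, depth): 384x512x3 uint8, red, green, blue; 384x512 float32, m along the optical axis (not along the pixel's ray), 0 where there is no reading.
- eyes.calibration(name): a dict with "K" (3x3 intrinsics, pixels), "world_from_camera" (4x4, takes a point from camera to world coordinates). Camera axes: x right, y down, z forward; pixel columns grow to the right and rows downward; lengths in m; the calibration is good to about 2 mm. A picture is of the moment at which its call begins. calibration takes no time and is no camera call.
- r.close_job(): hands the job in; it is judged then, once.
Trained networks look in the newest picture that a camera, given by its name, has taken for a name from the list of things; names that differ only in an ending like _2 or _b are one class to them, and where a whole thing is asked for, a point or a joint stands for the part that bears it (a point fixed in the world has none). Each returns a list of dicts, best first, with "confidence" (0 to 1); they miss things now and then, are a little off and sometimes report something else, mostly with a low value. They report only what shows in the picture. A call takes as long as a camera call. They do not tell look-alikes from the thing itself.
- eyes.boxes_of(camera, label): "extent" ([left, top, width, height] in pixels, round what is visible of it).
The state is a dict: "time": time; "qpos": joint angles; "joint_velocities": joint speeds; "joint_torque": joint torques, N m; "tool_pos": TCP position; "tool_rot": TCP orientation; "force": force on the tool from outside, world axes, zero at the start; "torque": the same for the moment, N m; "width": finger opening in m; "grip_force": force on a finger pad.
Only numpy, scipy, OpenCV 4.12 (cv2) and the standard library are available. Lean on these libraries where they do the work, as an engineer would, in place of code of your own. Each camera call takes 0.05 s, during which the arm holds its last target. There are 200 camera calls.

## Working session

There is one attempt and no reset: what is moved stays moved. The work goes in short steps, Python scripts to look and compute and a tool call to move; the robot and the scene stay as the last step left them, time stands still between calls to the robot, and variables do not carry over. Pictures are saved under pics/ and viewed, at most 10 in all, crops included, and the job is handed in when it is done.

Besides the shell and the picture viewer there is one more tool, called as name(argument=value, ...) on one line, values as JSON. step_arm: Moves the arm, as the interface text tells. Its arguments: {"type":"object","properties":{"targets":{"type":"array"},"newtons":{"type":"number"}},"required":["targets"]}

```bash
mkdir -p pics; python3 - <<'E'
from plant import r, eyes
import cv2,numpy as np
for n in ("top","scene"):
    p,d=eyes.camera(n); np.savez(f"{n}.npz",p=p,d=d,**eyes.calibration(n))
    cv2.imwrite(f"pics/{n}1.png",p[:,:,::-1])
    c=eyes.calibration(n); print(n,c["K"].round(1).tolist(),c["world_from_camera"].round(3).tolist())
for l in ("round_box","block_a","chest","front0"):
    print(l,[(np.round(b["extent"]).tolist(),round(b["confidence"],2)) for b in eyes.boxes_of("top",l)])
s=r.sense();print(s["time"],s["tool_pos"],s["tool_rot"],s["force"])
E
```

```text
top [[385.2, 0.0, 257.0], [0.0, 385.2, 198.7], [0.0, 0.0, 1.0]] [[0.123, -0.964, 0.238, 0.381], [-0.992, -0.118, 0.033, 0.026], [-0.004, -0.24, -0.971, 0.97], [0.0, 0.0, 0.0, 1.0]]
scene [[451.0, 0.0, 252.3], [0.0, 451.0, 198.9], [0.0, 0.0, 1.0]] [[-0.804, 0.503, -0.318, 1.009], [0.595, 0.671, -0.443, 0.628], [-0.009, -0.545, -0.838, 1.175], [0.0, 0.0, 0.0, 1.0]]
round_box [([188.0, 178.0, 22.0, 23.0], 0.71), ([270.0, 182.0, 39.0, 37.0], 0.32)]
block_a [([225.0, 265.0, 27.0, 34.0], 0.96), ([274.0, 194.0, 29.0, 19.0], 0.95), ([182.0, 247.0, 32.0, 23.0], 0.91), ([233.0, 188.0, 23.0, 20.0], 0.88)]
chest [([176.0, 103.0, 145.0, 124.0], 0.92), ([351.0, 190.0, 34.0, 24.0], 0.63)]
front0 [([223.0, 180.0, 41.0, 44.0], 0.98), ([271.0, 181.0, 42.0, 44.0], 0.77), ([173.0, 174.0, 49.0, 51.0], 0.58)]
0.3 [ 0.17316056 -0.62633077  0.21429968] [-3.14108549e+00  6.68199469e-05  2.69765665e-01] [-0.09304582  0.62616055 -0.33740942]
```

View pics/top1.png

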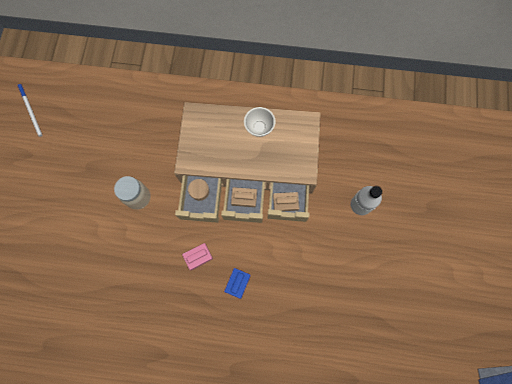

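```bash
cat > h.py <<'E'
import numpy as np
def cloud(z):
    d=z["d"];K=z["K"];T=z["world_from_camera"]
    v,u=np.mgrid[:d.shape[0],:d.shape[1]]
    P=np.stack([(u-K[0,2])/K[0,0]*d,(v-K[1,2])/K[1,1]*d,d],-1)
    W=P@T[:3,:3].T+T[:3,3]; W[d==0]=np.nan
    return W
E
python3 - <<'E'
import cv2,numpy as np
from h import cloud
z=np.load("top.npz");p=z["p"]
c=p[90:310,160:330,::-1]
cv2.imwrite("pics/crop1.png",cv2.resize(c,None,fx=3.5,fy=2.7,interpolation=cv2.INTER_CUBIC)[:600])
W=cloud(z)
for v in range(120,232,4): print(v,[(u,*(W[v,u]*1000).round().tolist()) for u in (185,210,230,258,276,308)])
E
```

```text
120 [(185, 777.0, 259.0, 84.0), (210, 785.0, 198.0, 83.0), (230, 790.0, 148.0, 84.0), (258, 795.0, 78.0, 92.0), (276, 804.0, 34.0, 85.0), (308, 813.0, -45.0, 86.0)]
124 [(185, 766.0, 257.0, 85.0), (210, 774.0, 196.0, 85.0), (230, 779.0, 146.0, 86.0), (258, 786.0, 77.0, 90.0), (276, 794.0, 33.0, 83.0), (308, 803.0, -46.0, 86.0)]
128 [(185, 756.0, 256.0, 83.0), (210, 763.0, 194.0, 85.0), (230, 770.0, 145.0, 83.0), (258, 775.0, 76.0, 89.0), (276, 783.0, 32.0, 85.0), (308, 791.0, -47.0, 87.0)]
132 [(185, 745.0, 254.0, 85.0), (210, 752.0, 192.0, 86.0), (230, 758.0, 143.0, 86.0), (258, 763.0, 74.0, 92.0), (276, 773.0, 31.0, 84.0), (308, 783.0, -48.0, 81.0)]
136 [(185, 735.0, 252.0, 84.0), (210, 742.0, 191.0, 85.0), (230, 748.0, 142.0, 84.0), (258, 756.0, 73.0, 84.0), (276, 762.0, 29.0, 84.0), (308, 770.0, -49.0, 86.0)]
140 [(185, 723.0, 250.0, 87.0), (210, 732.0, 190.0, 84.0), (230, 738.0, 141.0, 84.0), (258, 747.0, 72.0, 82.0), (276, 751.0, 28.0, 85.0), (308, 760.0, -50.0, 86.0)]
144 [(185, 713.0, 249.0, 85.0), (210, 721.0, 188.0, 85.0), (230, 726.0, 139.0, 86.0), (258, 735.0, 71.0, 85.0)
[... 2801 characters left out ...]
), (276, 574.0, 8.0, 70.0), (308, 584.0, -68.0, 70.0)]
216 [(185, 540.0, 223.0, 64.0), (210, 545.0, 163.0, 71.0), (230, 553.0, 116.0, 63.0), (258, 559.0, 49.0, 71.0), (276, 569.0, 6.0, 51.0), (308, 574.0, -69.0, 71.0)]
220 [(185, 541.0, 236.0, -1.0), (210, 543.0, 167.0, 32.0), (230, 555.0, 121.0, -2.0), (258, 555.0, 49.0, 43.0), (276, 568.0, 4.0, 3.0), (308, 579.0, -77.0, -1.0)]
224 [(185, 530.0, 233.0, 1.0), (210, 538.0, 170.0, 1.0), (230, 544.0, 120.0, -1.0), (258, 553.0, 49.0, -3.0), (276, 559.0, 3.0, -2.0), (308, 569.0, -78.0, -1.0)]
228 [(185, 520.0, 232.0, -3.0), (210, 527.0, 168.0, 1.0), (230, 534.0, 118.0, -3.0), (258, 543.0, 47.0, -1.0), (276, 548.0, 2.0, 2.0), (308, nan, nan, nan)]
```

View pics/crop1.png

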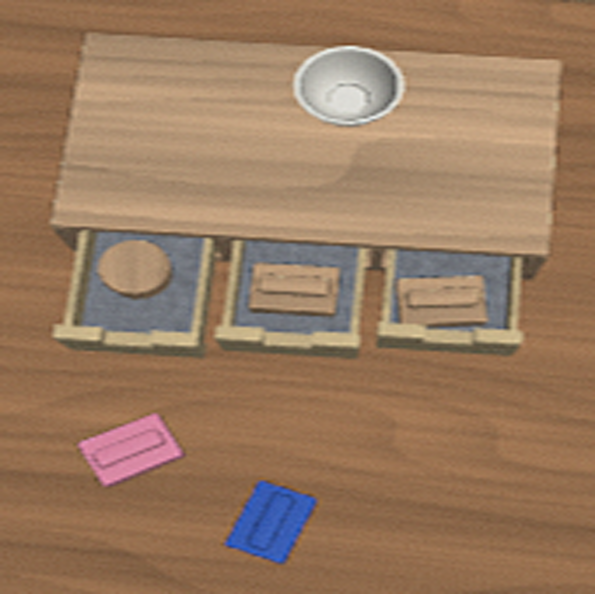

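```bash
python3 - <<'E'
import cv2,numpy as np
from h import cloud
from plant import r
W=cloud(np.load("top.npz"));W=W[95:232,165:330].reshape(-1,3)*1000
t=W[(W[:,2]>78)&(W[:,2]<90)]
R=cv2.minAreaRect(t[:,:2].astype(np.float32));print(R,cv2.boxPoints(R).round().tolist())
a=R[2]; a=(a+45)%90-45; yaw=np.radians(a)
Rm=np.array([[np.cos(yaw),-np.sin(yaw)],[np.sin(yaw),np.cos(yaw)]])
l=t[:,:2]@Rm; q=np.percentile(l,[1,50,99],axis=0);print("yaw",yaw,"local",q)
yc=(q[0,1]+q[2,1])/2; fr=(Rm@[q[2,0]-190,yc]);print("origin",fr)
f=W[(W[:,2]>64)&(W[:,2]<76)]; fl=f[:,:2]@Rm
fl=fl-[q[2,0]-190,yc]
for i,y in enumerate((110,0,-110)):
    m=(abs(fl[:,1]-y)<50)&(fl[:,0]<-60); g=fl[m]; x0,x1=np.percentile(g[:,0],[3,97]); print(i,m.sum(),x0,x1,np.percentile(g[:,1],[2,98]))
    c=np.array([x0,y]); print("front world",Rm@(c+[q[2,0]-190,yc]))
b=W[(W[:,2]>94)&(W[:,2]<125)];print("bowl",b.mean(0))
s=r.sense();print(s["tool_pos"],s["tool_rot"])
E
```

```text
((738.3043823242188, 94.43212127685547), (191.3025665283203, 344.36773681640625), 2.1000285148620605) [[636.0, 263.0], [649.0, -81.0], [840.0, -74.0], [828.0, 270.0]]
yaw 0.03665241197010963 local [[ 647.02347039 -101.35429003]
 [ 730.73053947   75.65972303]
 [ 833.8674944   235.39275621]]
origin [640.97919066  90.56823447]
0 155 -96.60572991849523 -84.45825856969263 [ 61.63190366 157.41162139]
front world [540.40748085 196.9543155 ]
1 149 -87.58022236619726 -75.54067840449265 [-47.57881984  47.77564671]
front world [553.45778931  87.35892675]
2 149 -75.26400202258807 -63.253957744078136 [-158.63470374  -63.15941388]
front world [569.79660045 -22.11587644]
bowl [787.59733158  73.36513986 108.25345427]
[ 0.17316056 -0.62633077  0.21429968] [-3.14108549e+00  6.68199469e-05  2.69765665e-01]
```

Left drawer (box at pixel 198,188) holds the round box and stays open. The light blocks are at (244,196) in the middle drawer and (287,201) in the right one, so those two get shut. The pink (197,257) and blue (237,283) look-alikes lie on the table and are not meant. The crop confirms this choice.

Fingers closed, I go to in front of the right drawer, staying high.

step_arm(targets=[[0,41,-41,0,0.1],[0,82,-82,0,0.233],[0,124,-123,0,0.233],[0,165,-164,0,0.233],[0,207,-205,0,0.233],[0,248,-246,0,0.233],[0,289,-287,0,0.233],[0,331,-328,0,0.233],[0,372,-369,0,0.233],[0,413,-410,0,0.233]])

```text
time: 1.55
tool_pos: [0.4628, -0.1197, 0.2149]
tool_rot: [3.141, -0.001, 0.036]
force: [0.0, -0.3, 0.2]
width: 0.0004
grip_force: 0.0
```

step_arm(targets=[[0,28,-48,0,0],[0,55,-96,0,0],[0,55,-96,45,0],[0,55,-96,90,0],[0,55,-96,135,0],[0,55,-96,165,0],[0,55,-96,180,0],[0,55,-96,180,0],[0,55,-96,180,0]])

```text
time: 2.68
tool_pos: [0.5145, -0.0233, 0.0357]
tool_rot: [3.141, -0.002, 0.037]
force: [0.4, 0.6, -0.3]
width: 0.0006
grip_force: 0.0
```

step_arm(targets=[[0,15,0,0,0],[0,30,0,0,0],[0,40,0,0,0],[0,50,0,0,0],[0,60,0,0,0],[0,70,0,0,0],[0,80,0,0,0],[0,90,0,0,0],[0,100,0,0,0],[0,100,0,0,0]])

```text
time: 3.92
tool_pos: [0.6148, -0.0196, 0.0347]
tool_rot: [-3.142, -0.002, 0.037]
force: [-0.3, 0.3, 0.4]
width: 0.0003
grip_force: 0.0
```

```bash
cat > m.py <<'E'
import cv2,numpy as np,sys
from h import cloud
from plant import r,eyes
p,d=eyes.camera("top");W=cloud(dict(p=p,d=d,**eyes.calibration("top")))
cv2.imwrite(f"pics/{sys.argv[1]}.png",cv2.resize(p[90:240,110:400,::-1],None,fx=2.6,fy=2.6,interpolation=2))
W=W[95:232,165:330].reshape(-1,3)*1000
yaw=.0367;Rm=np.array([[np.cos(yaw),-np.sin(yaw)],[np.sin(yaw),np.cos(yaw)]])
l=(W[:,:2]-[642,91])@Rm; ok=(W[:,2]>64)&(W[:,2]<76)
for i,y in enumerate((110,0,-110)):
    g=l[ok&(abs(l[:,1]-y)<50)&(l[:,0]<15)&(l[:,0]>-130),0]
    if len(g): print(i,len(g),np.percentile(g,[3,97]).round(1))
s=r.sense();print(s["time"],s["tool_pos"],s["force"])
E
python3 m.py a1
```

```text
0 153 [-97.3 -85.2]
1 157 [-88.6   1.7]
2 5 [-36.9 -10. ]
3.975 [ 0.61421073 -0.01963407  0.03463989] [-0.70330583 -0.2886016  -0.00654206]
```

step_arm(targets=[[0,4,0,0,0],[0,8,0,0,0],[0,11,0,0,0],[0,14,0,0,0],[0,16,0,0,0],[0,18,0,0,0],[0,20,0,0,0],[0,20,0,0,0]])

```text
time: 4.97
tool_pos: [0.6338, -0.0189, 0.0346]
tool_rot: [-3.142, -0.001, 0.037]
force: [-0.4, 0.2, -0.0]
width: 0.0004
grip_force: 0.1
```

step_arm(targets=[[0,1,0,0,0],[0,2,0,0,0],[0,3,0,0,0],[0,4,0,0,0],[0,4,0,0,0]])

```text
time: 5.6
tool_pos: [0.636, -0.0188, 0.0345]
tool_rot: [3.141, 0.003, 0.037]
force: [-5.5, -0.5, 4.8]
width: 0.0004
grip_force: 3.1
```

step_arm(targets=[[0,1,0,0,0],[0,2,0,0,0],[0,3,0,0,0],[0,3,0,0,0]])

```text
time: 6.1
tool_pos: [0.6358, -0.0189, 0.0345]
tool_rot: [3.141, 0.01, 0.037]
force: [-15.0, -1.7, 12.7]
width: 0.0005
grip_force: 8.0
```

step_arm(targets=[[0,-15,0,0,0],[0,-50,0,0,0],[0,-95,0,0,0],[0,-141,0,0,0],[0,-141,-40,0,0],[0,-141,-80,0,0],[0,-141,-110,0,0],[0,-141,-110,0,0],[0,-141,-110,0,0]])

```text
time: 7.22
tool_pos: [0.4959, 0.0853, 0.0346]
tool_rot: [3.141, -0.001, 0.036]
force: [-0.2, -0.4, -0.2]
width: 0.0005
grip_force: 0.0
```

```bash
python3 m.py a2
```

```text
0 85 [-97.6   2.2]
1 9 [1.9 3.1]
2 44 [0.9 3.4]
7.275 [0.49580325 0.08472788 0.03450081] [ 0.7260691  -0.17922645  0.72658673]
```

step_arm(targets=[[0,20,0,0,0],[0,35,0,0,0],[0,45,0,0,0],[0,55,0,0,0],[0,65,0,0,0],[0,75,0,0,0],[0,85,0,0,0],[0,95,0,0,0],[0,105,0,0,0],[0,112,0,0,0]])

```text
time: 8.52
tool_pos: [0.608, 0.0903, 0.0345]
tool_rot: [-3.141, -0.0, 0.037]
force: [-1.8, -1.0, -1.0]
width: 0.0005
grip_force: 0.8
```

step_arm(targets=[[0,5,0,0,0],[0,10,0,0,0],[0,14,0,0,0],[0,18,0,0,0],[0,20,0,0,0],[0,22,0,0,0],[0,24,0,0,0],[0,26,0,0,0],[0,26,0,0,0]])

```text
time: 9.65
tool_pos: [0.6317, 0.0912, 0.0346]
tool_rot: [3.141, 0.004, 0.037]
force: [-6.6, -0.8, 2.6]
width: 0.0001
grip_force: 3.5
```

step_arm(targets=[[0,1,0,0,0],[0,2,0,0,0],[0,3,0,0,0],[0,3,0,0,0]])

```text
time: 10.15
tool_pos: [0.6315, 0.0911, 0.0346]
tool_rot: [3.14, 0.01, 0.037]
force: [-16.3, -2.1, 11.5]
width: 0.0005
grip_force: 8.3
```

step_arm(targets=[[0,-15,0,0,0],[0,-50,0,0,0],[0,-95,0,0,0],[0,-135,0,0,0],[0,-165,40,-40,0],[0,-180,90,-80,0],[0,-180,150,-120,0],[0,-180,210,-120,0],[0,-180,250,-120,0],[0,-180,250,-120,0]])

```text
time: 11.4
tool_pos: [0.4663, -0.1699, 0.1554]
tool_rot: [3.139, -0.003, 0.029]
force: [-0.8, 0.6, -0.1]
width: 0.0008
grip_force: 0.0
```

```bash
python3 m.py a3
```

```text
0 161 [-97.3   1.4]
1 49 [0.8 2.8]
2 50 [0.9 3.5]
11.45 [ 0.46618343 -0.16696171  0.15505997] [ 0.20021914  0.79380835 -0.32404961]
```

View pics/a3.png

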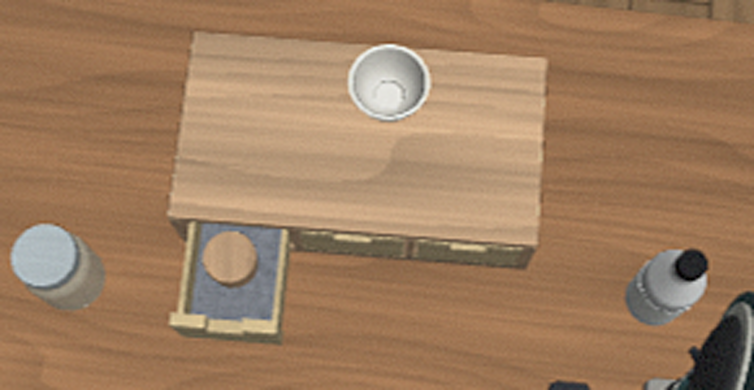

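The middle and right drawers (crop pixels around (350,240) and (470,250)) are flush with the chest. The left drawer with the round box at (230,258) is unchanged, and the jar, bottle and bowl are where they were.

```bash
python3 -c "
from plant import r
print(r.close_job())"
```

```text
the job is handed in; nothing more can be done
None
```

I pushed the middle and right drawers, the ones with the printing blocks, against their stops. The last picture shows both fronts flush, the round-box drawer still open as it was, and the jar, bottle and bowl undisturbed; the job is handed in.

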